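Put spent battery packs into the collection box

TASK

Push the red release tab of the grey battery box inward so that its blue cover springs free, swing the cover right back past upright so it stays open, then put the orange-topped and the green-topped battery pack upright into the compartment next to the tag of the same colour. You do not know how full either compartment is: lower each pack gently until you feel it touch the contents and only then let go, never drop or tip it. Leave the white-topped pack and everything else on the bench where it is.

Things in the scene. Friction and masses are not known exactly. Their poses are not given: they have to be found in the camera images.
- box: grey steel box fixed to the bench, 130 (own x) x 190 (own y) x 120 mm tall, walls 4 mm, yaw within 0.35 rad; origin at the centre of its underside, z up; own +x is the hinge side (away from the robot), own -x the tab side. A divider at own y = 0 (4 mm thick, top 95 mm above the bench) makes two compartments, each 122 mm along x by 89 mm along y
- mouth_l (a point): centre of the mouth of the compartment at own +y of the box, at 0, 46.5, 120 mm in the box's frame. Each compartment already holds a level layer of old flat cells from wall to wall that gives 0.4 mm per newton, 8 mm at most; its upper face is somewhere from 20 to 65 mm above the bench, different in the two, and is not reported
- mouth_r (a point): the same for the other compartment, at 0, -46.5, 120 mm in the box's frame
- hinge (a point): middle of the cover's hinge axis, on the top of the box, at 60, 0, 120 mm in the box's frame; the axis runs along the box's own y
- cover (a joint): angle of the blue cover, 4 mm thick, 178 mm wide, 120 mm from hinge to free edge: 0 shut flush in the box's mouth, pi/2 upright, stop at 2.2 rad. Locked while the tab is out. With the tab in and nothing resting on it, it springs up to about 1 rad within a second; from there about 1 N at its free edge pushes it on, and it stays where it is left
- cover_edge (a point): middle of the cover's free edge (turns with the cover). The tab sits in a notch 50 mm wide and 14.5 mm deep at the middle of this edge
- tab (a joint): travel of the red release tab: 0 out (latched), 9 mm stop; it slides in the box's own +x direction, towards the hinge, with about 3 N of friction and stays where it is left; more than about 6.5 mm frees the cover
- tab_face (a point): centre of the outer face (towards own -x of the box) of the red tab, an upright plate 34 mm wide (along the box's y) standing 22 mm above the shut cover, 6 mm thick, in the middle of the free edge; this point is 12 mm above the cover's top face
- tag_orange: flat orange tag 50 x 18 x 3 mm on the rim of one end wall of the box (own y = +100 or -100 mm, changes between starts): the orange pack goes in the compartment at that end; origin at the centre of its underside
- tag_green: flat green tag, same form, on the other end wall: the green pack goes in that compartment
- pack_orange: black block 46 (own x) x 30 (own y) x 92 mm tall, about 0.2 kg, standing upright on the blue mat at any yaw; top 22 mm orange with three flat brass contacts on the top face; origin at the centre of its underside, z up. To be put away
- pack_green: black block 46 (own x) x 30 (own y) x 92 mm tall, about 0.2 kg, standing upright on the blue mat at any yaw; top 22 mm green with three flat brass contacts on the top face; origin at the centre of its underside, z up. To be put away
- pack_white: black block 46 (own x) x 30 (own y) x 92 mm tall, about 0.2 kg, standing upright on the blue mat at any yaw; top 22 mm white with three flat brass contacts on the top face; origin at the centre of its underside, z up. A good pack, to be left alone
- mat: blue mat 220 x 220 mm, 3 mm thick, fixed on the bench; origin at the centre of its underside. The three packs and the spray can stand on it in a close group of two by two, in any arrangement, about 100 mm apart. The mat lies on one side of the robot's x axis and the box on the other, which changes between starts
- spray_can: yellow spray can, 48 mm diameter, 120 mm tall, standing on the mat, to be left; origin at the centre of its underside
- cleaner: green bottle, 52 mm diameter, 185 mm tall, standing between mat and box, to be left; origin at the centre of its underside
- mug: white mug, 76 mm diameter, 90 mm tall, at the far side of the bench, to be left; origin at the centre of its underside
- spool: metal spool, 56 mm diameter, 42 mm tall, far side, to be left; origin at the centre of its underside
- driver: screwdriver, 170 mm, lying at the right of the bench, to be left
- meter: yellow hand meter 140 x 75 x 40 mm lying at the left of the bench, to be left; origin at the centre of its underside
Things that resemble listed ones, but are neither listed nor needed, are in the scene too. What is shaped like the pack_green but pink or turquoise is not meant.

How it is judged:
By the outcome, as a careful person would: the job done as asked, in the order asked, and still so for the second after the job is handed in, with the robot touching nothing.
It also fails if it takes over 70 s, if anything falls off the work surface, if the arm or the gripper's body presses on something with over 40 N, if the wrist force passes 120 N, or if a joint passes its speed limit or range.

ROBOT

A 7-joint arm with a two-finger parallel gripper is mounted at the origin on the work surface. World frame = base frame: x ahead of the robot, y to its left, z up, the work surface at z = 0. Lengths are in m, angles in rad, forces in N, time in s.
With the tool pointing down it reaches from about 0.4 to 0.925 m from the base axis. Payload 5.6 kg.
Tool frame: the origin (TCP) lies at the very end of the fingers, on their centre line; the grasp point (between the pads) lies 19 mm behind it; y points along the fingers, x is the direction in which the jaws open and shut, and the axes are right-handed (so a half turn about y gives the same grasp; the last joint's range is limited). The gripper opens to 85 mm and grips with 20 to 120 N. Pads are 22 mm wide; open, the fingers measure 114 mm over their backs; the gripper's body (76 mm by 85 mm) begins 54 mm behind the grasp point. The pads swing forward as they close: fully open they stand 13 mm farther back than shut.
Start: joints at [-1.17, 0.468, -0.012, 1.603, 0.006, 1.071, -0.056], TCP at [0.279, 0.587, 0.199] pointing down, gripper open.
Joint ranges: [-2.53, 2.53], [-0.31, 2.02], [-1.57, 1.55], [0.28, 2.44], [-1.29, 4.43], [0.15, 1.84], [-2.92, 2.92]. Speed limits (rad/s): [2.57, 2.57, 3.14, 3.14, 3.14, 3.14, 3.14].

INTERFACE

Orientations are given as a 3x3 rotation matrix whose columns are the frame's x, y, z axes.
In Python, from workcell import monitor, optics, manip gives the robot as it stands.
- The arm moves only by the shell command python3 -m inch 'ROWS' [OPENING] [FORCE]. ROWS is JSON, a list that holds one entry, the list of rows, each a list of 4 numbers: the shift along the world's x, y, z in mm, then the turn about the world's z in degrees. A call has 1 to 20 rows; each row shifts and turns the commanded pose from where the row before left it; what a row does not reach is not made up. A row lasts 1/10 s, in which the tool goes at most 50 mm and 8.59 degrees, less where a joint would pass 70% of its speed; a pose out of reach is approached as far as the arm can. A call with a gripper value outside its range is refused whole. OPENING is the opening, from 0 (shut) to 1 (fully open), set as the call begins (- or left out, the last holds). The fingers move at their own pace and stop on an object; FORCE is the grip in N (left out, the last holds). Time passes only in rows, so rows that do not move let the fingers close. It gives the time, the measured TCP pose, the force and the opening at its end, in the units of the state.
- monitor.state(): the state, without advancing time (a new reading comes with each control period).
- optics.camera(name): name is "scene" or "top"; returns (picture, depth): 400x640x3 uint8, blue, green, red; 400x640 float32, m along the optical axis (not along the pixel's ray), 0 where there is no reading.
- optics.camera_params(name): a dict with "fx", "fy", "cx", "cy" (pixels), "eye" and "orientation" of the camera in the world. Camera axes: x right, y up, looking along -z (the intrinsics and any distortion apply to the point x, -y, -z); pixel columns grow to the right and rows downward; lengths in m; the calibration is good to about 2 mm. A picture is of the moment at which its call begins. camera_params takes no time and is no camera call.
- manip.job_done(): hands the job in, once; it reports no verdict.
The state is a dict: "time_s": time; "qpos": joint angles; "qd": joint speeds; "tau": joint torques, N m; "ee_pos": TCP position; "tcp_rot": TCP orientation; "ft_force": force on the tool from outside, world axes, zero at the start; "wrist_torque": the same for the moment, N m; "opening": opening from 0.0 (shut) to 1.0 (fully open).
Only numpy, scipy, OpenCV 4.12 (cv2) and the standard library are available. Lean on these libraries where they do the work, as an engineer would, in place of code of your own. Each camera call takes 0.05 s, during which the arm holds its last target. There are 200 camera calls.

## Working session

There is one attempt and no reset: what is moved stays moved. The work goes in short steps, Python scripts to look and compute and a shell command to move; the robot and the scene stay as the last step left them, time stands still between calls to the robot, and variables do not carry over. Pictures are saved under pics/ and viewed, about 8 in all and at most 12, crops included, and the job is handed in when it is done.

```bash
ls; mkdir -p pics
cat > h.py <<'E'
import numpy as np, cv2
from workcell import monitor, optics, manip
def cam(n):
    im,d=optics.camera(n); p=optics.camera_params(n); return im,d,p
def pts(d,p):
    v,u=np.mgrid[0:400,0:640]
    X=np.stack([(u-p["cx"])/p["fx"]*d,-(v-p["cy"])/p["fy"]*d,-d],-1)
    return X@np.array(p["orientation"]).T+np.array(p["eye"])
E
python3 - <<'E'
from h import *
for n in ("top","scene"):
    im,d,p=cam(n); cv2.imwrite(f"pics/{n}0.png",im); np.savez(f"{n}0.npz",im=im,d=d,P=pts(d,p)); print(n,p)
s=monitor.state(); print(s["ee_pos"],s["tcp_rot"],s["ft_force"],s["time_s"])
E
```

```text
pics
top {'fx': 377.8921166891553, 'fy': 377.8921166891553, 'cx': 321.47710404824005, 'cy': 199.98549417037407, 'eye': array([0.40492496, 0.00748459, 1.17266041]), 'orientation': array([[ 0.00693647,  0.98422162, -0.17680411],
       [-0.99995619,  0.00793824,  0.00495927],
       [ 0.00628454,  0.17676196,  0.98423357]])}
scene {'fx': 408.61391241499285, 'fy': 408.61391241499285, 'cx': 319.36916104551676, 'cy': 189.5577604836539, 'eye': array([1.1166527 , 0.63454612, 1.12261766]), 'orientation': array([[-0.75391419, -0.51069036,  0.41329014],
       [ 0.6569711 , -0.58751636,  0.47245475],
       [ 0.00153663,  0.62771002,  0.77844574]])}
[0.27889209 0.58647797 0.19810818] [[ 4.29433835e-01 -6.19664877e-04 -9.03098111e-01]
 [ 9.03096780e-01 -1.55377354e-03  4.29434269e-01]
 [-1.66931529e-03 -9.99998601e-01 -1.07625577e-04]] [0.01272213 0.22959462 0.38091315] 0.1
```

View pics/top0.png

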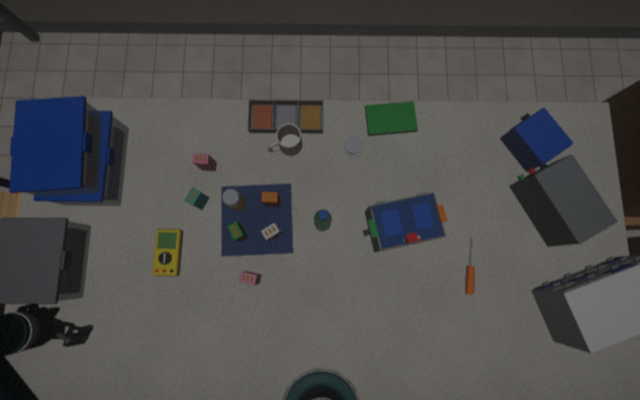

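View pics/scene0.png

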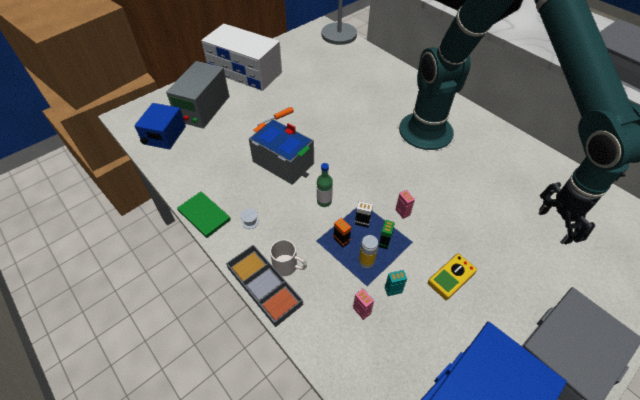

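Top view: mat at (257,219) holds the orange (269,198), green (236,231) and white (270,231) packs and the can (231,198). The box is at (405,221), with the red tab at (412,238), the green tag at (373,228) (left, own +y) and the orange tag at (442,213) (right, own -y). The look-alikes, pink (201,159) and (249,278) and turquoise (197,198), are off the mat. Next I'll measure and take one confirming crop.

Run:
```python
from h import *
z=np.load("top0.npz"); im,P,d=z["im"],z["P"],z["d"]
hsv=cv2.cvtColor(im,cv2.COLOR_BGR2HSV)
H,S,V=[hsv[...,i].astype(int) for i in range(3)]
def rep(name,box,zr,hr=None,smin=0):
    x0,y0,x1,y1=box; m=np.zeros((400,640),bool); m[y0:y1,x0:x1]=1
    m&=(d>0)&(P[...,2]>zr[0])&(P[...,2]<zr[1])
    if hr: m&=(H>=hr[0])&(H<=hr[1])&(S>=smin)
    q=P[m]; r=cv2.minAreaRect((q[:,:2]*1000).astype(np.float32))
    print(name,m.sum(),"zmed",round(np.median(q[:,2])*1000),"rect c",np.round(r[0],1),"size",np.round(r[1],1),"ang",round(r[2],1),"mean",np.round(q[:,:2].mean(0)*1000,1))
rep("orange",(255,183,285,212),(.085,.105))
rep("green",(222,215,250,247),(.085,.105))
rep("white",(255,217,285,245),(.085,.105))
rep("can",(218,183,247,212),(.1,.135))
rep("bottle",(308,200,336,235),(.05,.21))
rep("box",(355,180,460,262),(.108,.135))
rep("cover",(355,180,460,262),(.108,.128),(100,130),100)
rep("taggreen",(355,180,400,262),(.1,.14),(45,85),100)
rep("tagorange",(425,180,460,262),(.1,.14),(5,22),100)
rep("tab",(395,225,430,250),(.1,.16),(0,4),120)
rep("mat",(210,175,300,260),(-.01,.01),(100,130),80)
a=cv2.resize(im[175:265,190:300],None,fx=5,fy=5,interpolation=cv2.INTER_CUBIC)
b=cv2.resize(im[175:265,355:465],None,fx=5,fy=5,interpolation=cv2.INTER_CUBIC)
cv2.imwrite("pics/crop1.png",cv2.resize(cv2.convertScaleAbs(np.hstack([a,b]),alpha=1.6),(800,327)))
```

```text
orange 171 zmed 94 rect c [609.5 154.4] size [46.7 30.2] ang 89.4 mean [608.6 153.7]
green 181 zmed 94 rect c [510.2 249.5] size [45.9 29.9] ang 28.9 mean [510.  248.8]
white 173 zmed 94 rect c [509.4 149.1] size [30.4 45.8] ang 32.3 mean [509.2 148.8]
can 236 zmed 122 rect c [602.9 259.2] size [45.7 44.5] ang 26.0 mean [601.6 258.5]
bottle 298 zmed 124 rect c [543.9  -1.3] size [49.4 50.7] ang 89.6 mean [538.9  -0.6]
box 3269 zmed 121 rect c [ 541.7 -238.2] size [136.  218.8] ang 12.5 mean [ 539.8 -237.9]
cover 2466 zmed 121 rect c [ 537.5 -238.5] size [118.4 176.6] ang 12.4 mean [ 539.3 -237.8]
taggreen 112 zmed 123 rect c [ 516.5 -141. ] size [49.1 17.8] ang 13.9 mean [ 516.1 -140.8]
tagorange 113 zmed 123 rect c [ 559.3 -336.6] size [47.5 19.1] ang 10.8 mean [ 559.  -335.6]
tab 61 zmed 126 rect c [ 489.2 -248.8] size [19.6 32.5] ang 10.2 mean [ 488.3 -247.7]
mat 3320 zmed 3 rect c [553.5 204.6] size [213.9 214.6] ang 3.1 mean [544.  197.8]
```

View pics/crop1.png

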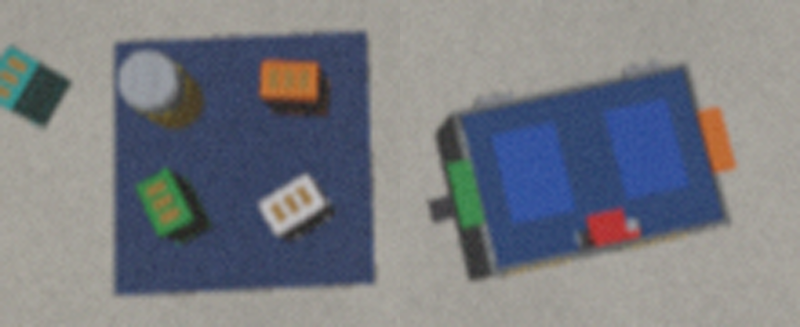

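Confirmed in the crop: orange pack (290,80), green pack (165,200), white pack (292,205). The green tag is on the left end wall and the orange tag on the right. The midpoint of the tags puts the box at about (538,-239) mm with yaw 12.3°. Moving out towards the tab side with the gripper shut.

```bash
python3 -m inch '[[[21,-42,6,-6.5],[21,-42,6,-6.5],[21,-42,6,-6.5],[21,-42,6,-6.5],[21,-42,6,-6.5],[21,-42,6,-6.5],[21,-42,6,-6.5],[21,-42,6,-6.5],[0,-42,0,0],[0,-42,0,0],[0,-42,0,0],[0,-42,0,0],[0,-42,0,0],[0,-42,0,0],[-4,-44,0,0],[-4,-44,0,0],[-4,-44,0,0],[-4,-44,0,0],[-4,-44,0,0],[-4,-44,0,0]]]' 0
cat >> h.py <<'E'
C=np.array([537.9,-238.6]); TH=np.radians(12.3)
EX=np.array([np.cos(TH),np.sin(TH)]); EY=np.array([-EX[1],EX[0]])
def own(xy): q=np.asarray(xy)-C; return np.stack([q@EX,q@EY],-1)
def where():
    s=monitor.state(); p=np.array(s["ee_pos"])*1000; R=np.array(s["tcp_rot"])
    print("t",round(s["time_s"],2),"tcp",p.round(1),"own",own(p[:2]).round(1),"yaw",round(np.degrees(np.arctan2(R[1,0],R[0,0])),1),"F",np.round(s["ft_force"],1),"open",round(s["opening"],3)); return p
E
python3 - <<'E'
from h import *
where()
z=np.load("top0.npz"); im,P,d=z["im"],z["P"]*1000,z["d"]
hsv=cv2.cvtColor(im,cv2.COLOR_BGR2HSV); m=((hsv[...,0]<5)|(hsv[...,0]>174))&(hsv[...,1]>120); m[:,:395]=0; m[:,430:]=0; m[:225]=0; m[250:]=0
q=P[m]; o=own(q[:,:2])
for lo,hi in ((115,125),(125,132),(132,139),(139,150)):
    k=(q[:,2]>=lo)&(q[:,2]<hi); print(lo,k.sum(), o[k].mean(0).round(1) if k.any() else "", o[k].min(0).round(1) if k.any() else "",o[k].max(0).round(1) if k.any() else "")
hm=(hsv[...,0]>100)&(hsv[...,0]<130)&(hsv[...,1]>100)&(P[...,2]>108)&(P[...,2]<128); hm[:,:355]=0; hm[:,460:]=0
o=own(P[hm][:,:2]); print("cover",np.percentile(o,[1,99],axis=0).round(1))
E
```

```text
time_s: 2.1
ee_pos: [0.4226, -0.2665, 0.247]
tcp_rot: [[0.976, 0.0, -0.218], [0.218, 0.0, 0.976], [0.001, -1.0, 0.0]]
ft_force: [-0.4, -0.0, 0.1]
opening: 0.001
t 2.1 tcp [ 422.6 -266.5  247. ] own [-118.6   -2.7] yaw 12.6 F [-0.4 -0.   0.1] open 0.001
115 39 [-46.2   0.9] [-60.7 -12.8] [-37.9  15.5]
125 19 [-46.7   0.3] [-59.6 -12.5] [-38.7  14.3]
132 2 [-55.3  16.6] [-56.9  16.3] [-53.6  16.9]
139 26 [-56.6   1.4] [-59.4 -15.5] [-53.5  16.9]
cover [[-57.9 -86.1]
 [ 56.9  86.3]]
```

```bash
python3 -m inch '[[[0,2,-40,0],[0,1,-40,0],[0,0,-36,0],[15,3,0,0],[12,3,0,0],[8,2,0,0],[0,0,0,0]]]' | grep -E "pos|force"
python3 -m inch '[[[2,0.4,0,0],[2,0.4,0,0],[2,0.4,0,0],[0,0,0,0]]]' | grep -E "pos|force"
python3 -c "from h import *;where()"
```

```text
ee_pos: [0.4612, -0.2537, 0.1328]
ft_force: [-1.0, -0.4, -0.4]
ee_pos: [0.4644, -0.2527, 0.1312]
ft_force: [-0.2, 0.6, 0.2]
t 3.2 tcp [ 464.4 -252.7  131.2] own [-74.8   1.8] yaw 12.6 F [-0.2  0.6  0.2] open -0.006
```

```bash
for i in 1 2; do :; done; python3 -m inch '[[[2,0.4,0,0],[2,0.4,0,0],[0,0,0,0]]]' | grep -E "pos|force"
python3 -m inch '[[[2,0.4,0,0],[2,0.4,0,0],[0,0,0,0]]]' | grep -E "pos|force"
python3 -m inch '[[[2,0.4,0,0],[0,0,0,0]]]' | grep -E "pos|force"
python3 - <<'E'
from h import *
where()
im,d,p=cam("top"); cv2.imwrite("pics/t1.png",np.hstack([cv2.resize(cv2.convertScaleAbs(im[160:270,350:470],alpha=1.6),(480,440),interpolation=cv2.INTER_CUBIC)]))
E
```

```text
ee_pos: [0.4684, -0.2519, 0.131]
ft_force: [-0.2, 0.1, 0.1]
ee_pos: [0.4725, -0.2511, 0.131]
ft_force: [0.9, 0.4, 0.0]
ee_pos: [0.4744, -0.2507, 0.131]
ft_force: [0.1, -0.7, 0.7]
t 4.0 tcp [ 474.4 -250.7  131. ] own [-64.6   1.7] yaw 12.6 F [ 0.1 -0.7  0.7] open 0.003
```

View pics/t1.png

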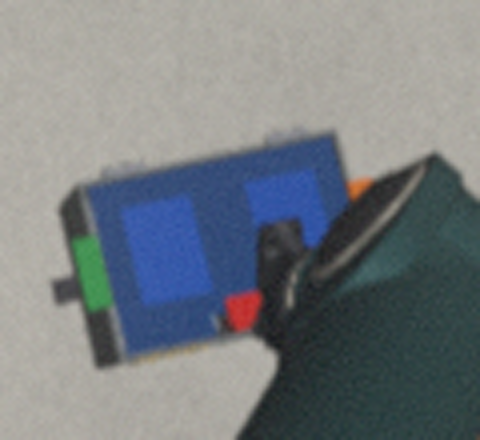

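The view shows the gripper just in front of the red tab (243,310). The cover is still shut and there is no contact force, so the shut fingertips must be thinner than assumed. Continuing in small steps.

```bash
python3 -m inch '[[[2,0.4,0,0],[0,0,0,0]]]' | grep -E "force"
python3 -m inch '[[[2,0.4,0,0],[0,0,0,0]]]' | grep -E "force"
python3 -m inch '[[[2,0.4,0,0],[0,0,0,0]]]' | grep -E "force"
python3 -m inch '[[[2,0.4,0,0],[0,0,0,0]]]' | grep -E "force"
python3 -c "from h import *;where()"
```

```text
ft_force: [0.6, -0.0, 0.3]
ft_force: [-0.2, 0.3, 0.8]
ft_force: [0.4, -0.5, -0.1]
ft_force: [0.4, -0.5, 1.0]
t 4.85 tcp [ 482.4 -249.1  131. ] own [-56.5   1.5] yaw 12.6 F [ 0.4 -0.5  1. ] open -0.002
```

Run:
```python
from h import *
im,d,p=cam("scene"); a=cv2.resize(cv2.convertScaleAbs(im[105:185,235:335],alpha=1.4),(700,560),interpolation=cv2.INTER_CUBIC); cv2.imwrite("pics/s1.png",a)
```

```text
(no output)
```

View pics/s1.png

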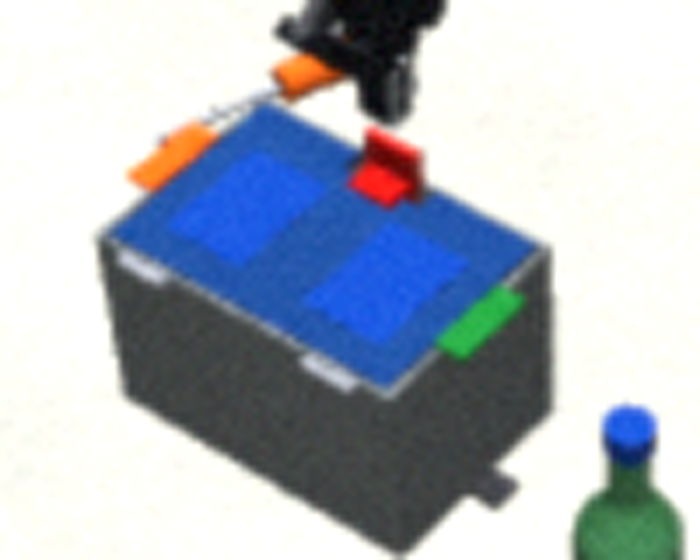

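Run:
```python
from h import *
im,d,p=cam("scene"); P=pts(d,p)*1000; where()
hsv=cv2.cvtColor(im,cv2.COLOR_BGR2HSV)
sub=np.zeros(d.shape,bool); sub[100:140,270:300]=1; sub&=d>0
red=sub&((hsv[...,0]<5)|(hsv[...,0]>174))&(hsv[...,1]>150)
for n,m in (("red",red),("dark",sub&(hsv[...,2]<60)&(P[...,2]<185)&(P[...,2]>110))):
    q=P[m]; o=own(q[:,:2]); A=np.c_[o,q[:,2]]; print(n,len(A)); print(A[np.argsort(A[:,2])][::max(1,len(A)//25)].round(0).tolist())
```

```text
t 4.95 tcp [ 482.1 -249.2  131. ] own [-56.7   1.6] yaw 12.6 F [ 1.1  0.2 -0.1] open 0.004
red 67
[[-56.0, 15.0, 117.0], [-46.0, -5.0, 118.0], [-41.0, -1.0, 120.0], [-56.0, -4.0, 121.0], [-45.0, 10.0, 122.0], [-46.0, -5.0, 123.0], [-44.0, -7.0, 123.0], [-52.0, 13.0, 124.0], [-39.0, -4.0, 124.0], [-51.0, 5.0, 124.0], [-39.0, 6.0, 125.0], [-41.0, 17.0, 125.0], [-45.0, 6.0, 125.0], [-42.0, 3.0, 125.0], [-56.0, 5.0, 126.0], [-38.0, 16.0, 126.0], [-44.0, 15.0, 126.0], [-52.0, 18.0, 127.0], [-47.0, 13.0, 128.0], [-57.0, -4.0, 129.0], [-55.0, 2.0, 130.0], [-56.0, 6.0, 131.0], [-58.0, -5.0, 133.0], [-54.0, 17.0, 134.0], [-55.0, 3.0, 135.0], [-58.0, 0.0, 136.0], [-57.0, -8.0, 137.0], [-57.0, 19.0, 138.0], [-56.0, 15.0, 141.0], [-54.0, 13.0, 141.0], [-55.0, 7.0, 142.0], [-58.0, -4.0, 143.0], [-55.0, 12.0, 144.0], [-7.0, 15.0, 234.0]]
dark 22
[[-65.0, 16.0, 111.0], [-64.0, -25.0, 113.0], [-57.0, 18.0, 113.0], [-52.0, 17.0, 117.0], [-47.0, 11.0, 173.0], [-49.0, 14.0, 173.0], [-44.0, 1.0, 175.0], [-41.0, 8.0, 175.0], [-51.0, 13.0, 175.0], [-45.0, 5.0, 176.0], [-52.0, 17.0, 177.0], [-41.0, 13.0, 178.0], [-44.0, 1.0, 179.0], [-50.0, 9.0, 179.0], [-46.0, 13.0, 179.0], [-42.0, 12.0, 181.0], [-46.0, 0.0, 182.0], [-43.0, 6.0, 182.0], [-51.0, 18.0, 183.0], [-45.0, 10.0, 183.0], [-52.0, 13.0, 184.0], [-48.0, 16.0, 184.0]]
```

```bash
cat >> h.py <<'E'
def proj(X,p):
    c=np.array(p["orientation"]).T@(np.array(X)/1000-np.array(p["eye"])); return p["cx"]+p["fx"]*c[0]/-c[2], p["cy"]-p["fy"]*c[1]/-c[2]
E
python3 - <<'E'
from h import *
t=where()
out=[]
for n,(x0,y0,x1,y1) in (("scene",(240,60,340,160)),("top",(370,170,470,270))):
    im,d,p=cam(n); P=pts(d,p)*1000
    a=cv2.resize(cv2.convertScaleAbs(im[y0:y1,x0:x1],alpha=2.2),(400,400),interpolation=cv2.INTER_CUBIC)
    for k in (0,40,80):
        u,v=proj(t+[0,0,k],p); print(n,k,round(u),round(v)); cv2.circle(a,(int((u-x0)*4),int((v-y0)*4)),3,(0,255,255) if k==0 else (255,255,0),-1)
    out.append(a)
    m=(d>0)&(np.abs(P[...,0]-t[0])<60)&(np.abs(P[...,1]-t[1])<60)&(P[...,2]>150)&(P[...,2]<300)
    q=P[m]; 
    for lo in range(150,300,15):
        k=(q[:,2]>=lo)&(q[:,2]<lo+15)
        if k.any(): print(n,lo,k.sum(),np.percentile(own(q[k][:,:2]),[5,50,95],axis=0).round(0).tolist())
cv2.imwrite("pics/c2.png",np.hstack(out))
E
```

```text
t 4.95 tcp [ 482.1 -249.2  131. ] own [-56.7   1.6] yaw 12.6 F [ 1.1  0.2 -0.1] open 0.004
scene 0 290 127
scene 40 290 119
scene 80 289 110
scene 150 1 [[-48.0, 5.0], [-48.0, 5.0], [-48.0, 5.0]]
scene 165 19 [[-60.0, -0.0], [-49.0, 11.0], [-44.0, 16.0]]
scene 180 24 [[-60.0, -2.0], [-51.0, 12.0], [-43.0, 16.0]]
scene 195 23 [[-78.0, 10.0], [-56.0, 14.0], [-42.0, 18.0]]
scene 210 53 [[-90.0, -3.0], [-46.0, 15.0], [-25.0, 17.0]]
scene 225 70 [[-99.0, -1.0], [-50.0, 16.0], [-11.0, 22.0]]
scene 240 94 [[-106.0, 4.0], [-42.0, 15.0], [3.0, 22.0]]
scene 255 89 [[-101.0, -2.0], [-32.0, 14.0], [1.0, 24.0]]
scene 270 42 [[-48.0, -2.0], [-23.0, 14.0], [-16.0, 18.0]]
scene 285 49 [[-60.0, -5.0], [-24.0, 18.0], [-18.0, 42.0]]
top 0 413 240
top 40 416 239
top 80 420 238
top 165 10 [[-63.0, 7.0], [-54.0, 11.0], [-44.0, 12.0]]
top 180 8 [[-65.0, 9.0], [-57.0, 11.0], [-51.0, 12.0]]
top 195 2 [[-64.0, 12.0], [-57.0, 13.0], [-50.0, 14.0]]
top 210 14 [[-47.0, 11.0], [-25.0, 12.0], [-16.0, 14.0]]
top 225 19 [[-24.0, 4.0], [-18.0, 11.0], [-13.0, 12.0]]
top 240 37 [[-14.0, -9.0], [-7.0, 9.0], [4.0, 13.0]]
top 255 50 [[-12.0, -9.0], [-2.0, 2.0], [4.0, 11.0]]
top 270 10 [[-18.0, -3.0], [-16.0, 8.0], [-14.0, 11.0]]
top 285 15 [[-70.0, 20.0], [-47.0, 36.0], [-23.0, 38.0]]
```

View pics/c2.png

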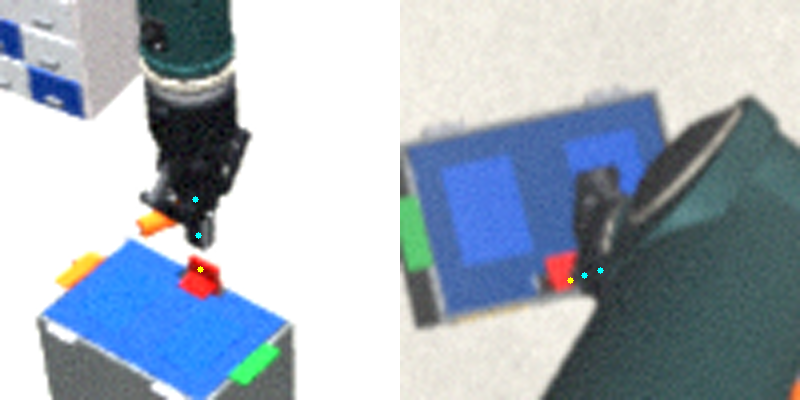

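The yellow dot, which is the reported TCP, projects onto the tab (570,280), but the real fingertip is seen about 34 mm higher (depth shows tip z ≈ 165 at reported z 131). The fingers were therefore hovering above the tab. The reported TCP z reads about 34 mm too low, so I'll back off, descend outside the box and re-measure the tip.

```bash
python3 -m inch '[[[-20,-4,0,0],[-20,-4,0,0],[0,0,-15,0],[0,0,-18,0],[0,0,0,0]]]' | grep -E "force"
python3 - <<'E'
from h import *
t=where()
for n in ("scene","top"):
    im,d,p=cam(n); P=pts(d,p)*1000
    m=(d>0)&(np.abs(P[...,0]-t[0])<40)&(np.abs(P[...,1]-t[1])<40)&(P[...,2]>100)&(P[...,2]<200)
    q=P[m]; o=own(q[:,:2])
    for lo in range(115,200,8):
        k=(q[:,2]>=lo)&(q[:,2]<lo+8)&(o[:,0]<-66)
        if k.any(): print(n,lo,k.sum(),np.percentile(o[k],[0,50,100],axis=0).round(0).tolist())
E
```

```text
ft_force: [0.1, -0.4, -0.1]
t 5.55 tcp [ 441.1 -256.1   95.9] own [-98.3   3.6] yaw 12.6 F [ 0.1 -0.4 -0.1] open 0.0
scene 115 1 [[-66.0, 24.0], [-66.0, 24.0], [-66.0, 24.0]]
scene 123 1 [[-91.0, 14.0], [-91.0, 14.0], [-91.0, 14.0]]
scene 131 9 [[-100.0, 3.0], [-92.0, 14.0], [-83.0, 17.0]]
scene 139 14 [[-112.0, 3.0], [-91.0, 12.0], [-83.0, 17.0]]
scene 147 12 [[-100.0, 1.0], [-90.0, 13.0], [-82.0, 19.0]]
scene 155 10 [[-101.0, 9.0], [-89.0, 14.0], [-83.0, 17.0]]
scene 163 10 [[-108.0, 11.0], [-97.0, 17.0], [-86.0, 20.0]]
scene 171 13 [[-133.0, 0.0], [-97.0, 16.0], [-66.0, 19.0]]
scene 179 32 [[-133.0, -3.0], [-87.0, 17.0], [-66.0, 21.0]]
scene 187 20 [[-136.0, -8.0], [-84.0, 17.0], [-69.0, 23.0]]
scene 195 18 [[-133.0, -1.0], [-102.0, 16.0], [-81.0, 25.0]]
top 131 5 [[-106.0, 8.0], [-99.0, 12.0], [-91.0, 13.0]]
top 139 6 [[-103.0, 8.0], [-93.0, 11.0], [-83.0, 13.0]]
top 147 5 [[-108.0, 9.0], [-94.0, 12.0], [-84.0, 12.0]]
top 155 1 [[-89.0, 13.0], [-89.0, 13.0], [-89.0, 13.0]]
top 171 1 [[-74.0, 13.0], [-74.0, 13.0], [-74.0, 13.0]]
top 179 7 [[-124.0, 13.0], [-74.0, 14.0], [-68.0, 16.0]]
top 187 6 [[-121.0, 11.0], [-68.0, 13.0], [-66.0, 14.0]]
```

```bash
python3 -m inch '[[[10,1,0,0],[10,1,0,0],[0,0,0,0]]]' | grep -E "force"
for k in 1; do :; done
python3 -m inch '[[[3,0.6,0,0],[0,0,0,0]]]' | grep -E "force"
python3 -m inch '[[[3,0.6,0,0],[0,0,0,0]]]' | grep -E "force"
python3 -m inch '[[[3,0.6,0,0],[0,0,0,0]]]' | grep -E "force"
python3 -m inch '[[[3,0.6,0,0],[0,0,0,0]]]' | grep -E "force"
python3 -c "from h import *;where()"
```

```text
ft_force: [-0.6, 0.6, -0.4]
ft_force: [-1.0, 0.5, 0.1]
ft_force: [-2.0, -0.6, 1.8]
ft_force: [-2.9, -0.7, 1.8]
ft_force: [-4.8, 0.5, 3.6]
t 6.75 tcp [ 473.4 -252.8   97.9] own [-66.   -0.1] yaw 12.6 F [-4.8  0.5  3.6] open 0.001
```

```bash
python3 -m inch '[[[2,0.4,0,0],[0,0,0,0]]]' | grep -E "force"
python3 -c "from h import *;where()"
python3 -m inch '[[[-20,-4,0,0],[-30,-6,0,0],[-20,-4,0,0],[0,0,0,0]]]' | grep -E "force"
python3 - <<'E'
from h import *
t=where()
im,d,p=cam("scene"); a=cv2.resize(cv2.convertScaleAbs(im[85:185,235:335],alpha=1.4),(500,500),interpolation=cv2.INTER_CUBIC); cv2.imwrite("pics/s2.png",a)
E
```

```text
ft_force: [-8.4, -1.2, 5.3]
t 6.95 tcp [ 473.4 -252.7   97.5] own [-66.  -0.] yaw 12.5 F [-8.4 -1.2  5.3] open 0.005
ft_force: [0.6, 0.7, 0.4]
t 7.35 tcp [ 404.5 -266.8   98.1] own [-136.3    0.8] yaw 12.4 F [0.6 0.7 0.4] open 0.005
```

View pics/s2.png

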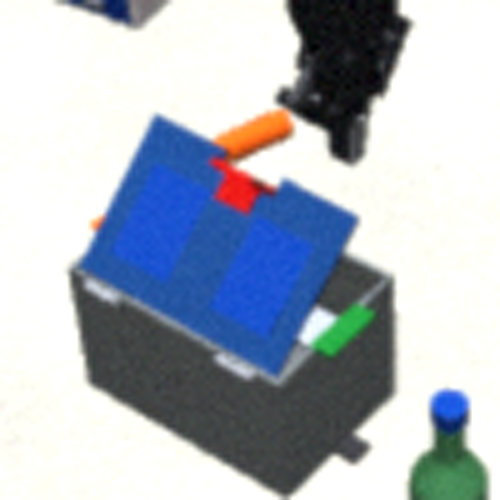

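The cover has sprung open to about 1 rad, with the tab held in at (238,185). Now I'll push it over, off-centre and past upright.

```bash
python3 -m inch '[[[-9,41,32,0],[0,0,31,0],[20,4,0,0],[20,4,0,0],[20,4,0,0],[20,4,0,0],[20,4,0,0],[15,3,0,0],[0,0,0,0]]]' | grep -E "force|pos"
python3 -m inch '[[[15,3,0,0],[15,3,0,0],[15,3,0,0],[15,4,0,0],[15,3,0,0],[0,0,0,0]]]' | grep -E "force|pos"
python3 - <<'E'
from h import *
t=where()
im,d,p=cam("scene"); a=cv2.resize(cv2.convertScaleAbs(im[75:185,230:340],alpha=1.4),(440,440),interpolation=cv2.INTER_CUBIC); cv2.imwrite("pics/s3.png",a)
E
```

```text
ee_pos: [0.5161, -0.2029, 0.1592]
ft_force: [0.1, 0.6, 0.5]
ee_pos: [0.5909, -0.1876, 0.161]
ft_force: [1.5, 0.7, 4.7]
t 8.9 tcp [ 590.9 -187.6  161. ] own [62.7 38.6] yaw 12.7 F [1.5 0.7 4.7] open 0.002
```

View pics/s3.png

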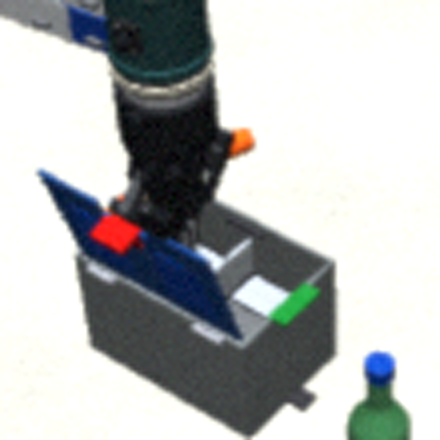

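```bash
python3 -m inch '[[[5,1,15,0],[8,2,5,0],[8,2,0,0],[8,2,0,0],[0,0,0,0]]]' | grep -E "force|pos"
python3 - <<'E'
from h import *
t=where()
im,d,p=cam("top"); P=pts(d,p)*1000
hsv=cv2.cvtColor(im,cv2.COLOR_BGR2HSV)
o=own(P[...,:2]); m=(hsv[...,0]>100)&(hsv[...,0]<130)&(hsv[...,1]>90)&(d>0)&(P[...,2]>125)&(np.abs(o[...,0]-70)<80)&(np.abs(o[...,1])<95)
print(m.sum())
if m.sum()>10:
    a=o[m][:,0]; z=P[m][:,2]; print(np.percentile(a,[2,50,98]),np.percentile(z,[2,50,98]),np.median(np.arctan2(z-120,60-a)))
E
```

```text
ee_pos: [0.6174, -0.1807, 0.1783]
ft_force: [1.7, 0.1, 0.4]
t 9.45 tcp [ 617.4 -180.7  178.3] own [90.  39.6] yaw 12.6 F [1.7 0.1 0.4] open 0.002
40
[ 83.41506608 103.27286715 109.54085986] [174.68924119 215.45989413 229.29434189] 1.9982378653658084
```

The cover stands at about 2.0 rad. Retreating and heading to the orange pack, opening partway.

```bash
python3 -m inch '[[[-30,-6,0,0],[-30,-6,20,0],[0,0,40,0],[6,43,0,-3],[6,43,0,-3],[6,43,0,-3],[6,43,0,-4],[7,43,0,0],[7,43,0,0],[7,44,0,0],[7,44,0,0],[0,0,-40,0],[0,0,-40,0],[0,0,-20,0],[0,0,0,0]]]' 0.7 40 | grep -E "force|pos|open"
python3 - <<'E'
from h import *
t=where()
for n in ("scene","top"):
    im,d,p=cam(n); P=pts(d,p)*1000
    m=(d>0)&(np.abs(P[...,0]-t[0])<70)&(np.abs(P[...,1]-t[1])<30)&(P[...,2]>100)&(P[...,2]<260)
    q=P[m]
    for lo in range(100,260,10):
        k=(q[:,2]>=lo)&(q[:,2]<lo+10)
        if k.any(): print(n,lo,k.sum(),np.percentile(q[k][:,:2],[2,50,98],axis=0).round(0).tolist())
    if n=="top":
        o=own(P[...,:2]); 
        for s in (1,-1):
            m=(d>0)&(np.abs(o[...,0])<40)&(np.abs(o[...,1]-s*46.5)<28)&(P[...,2]<110); print("content",s,m.sum(),np.percentile(P[m][:,2],[10,50,90]))
E
```

```text
ee_pos: [0.606, 0.1521, 0.1357]
ft_force: [-0.4, -0.2, 1.1]
opening: 0.701
t 11.0 tcp [606.  152.1 135.7] own [149.8 367.2] yaw -0.4 F [-0.4 -0.2  1.1] open 0.701
scene 100 1 [[619.0, 156.0], [619.0, 156.0], [619.0, 156.0]]
scene 170 10 [[576.0, 149.0], [577.0, 161.0], [644.0, 165.0]]
scene 180 28 [[572.0, 147.0], [578.0, 161.0], [650.0, 166.0]]
scene 190 33 [[568.0, 145.0], [578.0, 161.0], [651.0, 167.0]]
scene 200 22 [[568.0, 151.0], [578.0, 162.0], [649.0, 167.0]]
scene 210 24 [[564.0, 151.0], [576.0, 162.0], [663.0, 169.0]]
scene 220 65 [[548.0, 145.0], [642.0, 162.0], [668.0, 168.0]]
scene 230 58 [[547.0, 144.0], [639.0, 164.0], [670.0, 172.0]]
scene 240 70 [[546.0, 146.0], [634.0, 165.0], [672.0, 173.0]]
scene 250 54 [[545.0, 147.0], [631.0, 167.0], [673.0, 173.0]]
top 170 1 [[574.0, 145.0], [574.0, 145.0], [574.0, 145.0]]
top 180 1 [[573.0, 142.0], [573.0, 142.0], [573.0, 142.0]]
top 190 4 [[569.0, 140.0], [576.0, 141.0], [580.0, 145.0]]
top 210 3 [[565.0, 140.0], [567.0, 145.0], [570.0, 145.0]]
top 220 25 [[552.0, 139.0], [571.0, 146.0], [577.0, 154.0]]
top 230 10 [[555.0, 136.0], [574.0, 141.0], [589.0, 145.0]]
top 240 18 [[548.0, 134.0], [578.0, 140.0], [586.0, 146.0]]
top 250 9 [[555.0, 135.0], [583.0, 138.0], [588.0, 140.0]]
content 1 501 [54.81041828 57.36314256 60.28611553]
content -1 505 [54.96778025 57.75522588 60.23334338]
```

```bash
python3 -m inch '[[[0,0,-40,0],[0,0,-40,0],[0,0,-20,0],[0,0,-10,0],[0,0,0,0]]]' | grep -E "force|pos|open"
python3 -m inch '[[[0,0,0,0],[0,0,0,0],[0,0,0,0],[0,0,0,0],[0,0,0,0],[0,0,0,0]]]' 0 40 | grep -E "force|pos|open"
```

```text
ee_pos: [0.6091, 0.1524, 0.0297]
ft_force: [-0.2, 0.0, 0.0]
opening: 0.703
ee_pos: [0.6096, 0.1529, 0.0311]
ft_force: [-2.2, -1.4, 7.1]
opening: 0.346
```

Gripped (opening 0.346 ≈ 29.4 mm). Lifting and carrying over to the orange-tag (own -y) compartment.

```bash
python3 -m inch '[[[0,0,20,0],[0,0,40,0],[0,0,40,0],[0,0,40,0],[0,0,40,0],[0,0,40,0],[0,0,0,0]]]' | grep -E "force|pos|open"
python3 -m inch '[[[-6,-44,0,1.3],[-6,-44,0,1.3],[-6,-44,0,1.3],[-7,-44,0,1.3],[-7,-44,0,1.3],[-7,-44,0,1.3],[-7,-44,0,1.3],[-7,-44,0,1.3],[-7,-44,0,1.3],[-7,-42,0,1.3],[0,0,0,0],[0,0,0,0]]]' | grep -E "force|pos|open"
python3 -c "from h import *;where()"
```

```text
ee_pos: [0.6121, 0.1526, 0.2559]
ft_force: [0.8, 0.3, -2.1]
opening: 0.349
ee_pos: [0.5405, -0.2866, 0.2486]
ft_force: [-0.3, 0.8, -1.8]
opening: 0.347
t 14.1 tcp [ 540.5 -286.6  248.6] own [ -7.7 -47.5] yaw 12.4 F [-0.3  0.8 -1.8] open 0.347
```

```bash
python3 -m inch '[[[0,0,-40,0],[0,0,-35,0],[0,0,-10,0],[0,0,0,0]]]' | grep -E "force|pos|open"
python3 - <<'E'
from h import *
where()
for n in ("scene","top"):
    im,d,p=cam(n); P=pts(d,p)*1000
    hsv=cv2.cvtColor(im,cv2.COLOR_BGR2HSV)
    o=own(P[...,:2]); m=(d>0)&(np.abs(o[...,0])<45)&(np.abs(o[...,1]+46)<45)&(P[...,2]>126)&(P[...,2]<260)
    mo=m&(hsv[...,0]>3)&(hsv[...,0]<20)&(hsv[...,1]>150)
    print(n,mo.sum(),np.percentile(np.c_[o[mo],P[mo][:,2]],[3,50,97],axis=0).round(0).tolist() if mo.any() else "")
    b=m&(P[...,2]<200); print(np.percentile(np.c_[o[b],P[b][:,2]],[1,50,99],axis=0).round(0).tolist())
im,d,p=cam("scene"); cv2.imwrite("pics/s4.png",cv2.resize(cv2.convertScaleAbs(im[75:185,230:340],alpha=1.5),(440,440),interpolation=cv2.INTER_CUBIC))
E
```

```text
ee_pos: [0.5412, -0.2835, 0.1628]
ft_force: [-0.2, 0.0, -1.1]
opening: 0.346
t 14.5 tcp [ 541.2 -283.5  162.8] own [ -6.3 -44.6] yaw 12.7 F [-0.2  0.  -1.1] open 0.346
scene 171 [[-20.0, -55.0, 148.0], [0.0, -25.0, 213.0], [11.0, -15.0, 231.0]]
[[-22.0, -60.0, 136.0], [6.0, -22.0, 166.0], [12.0, -13.0, 200.0]]
top 109 [[-19.0, -42.0, 210.0], [-5.0, -31.0, 228.0], [9.0, -21.0, 232.0]]
[[-20.0, -46.0, 141.0], [-8.0, -22.0, 170.0], [10.0, -21.0, 197.0]]
```

View pics/s4.png

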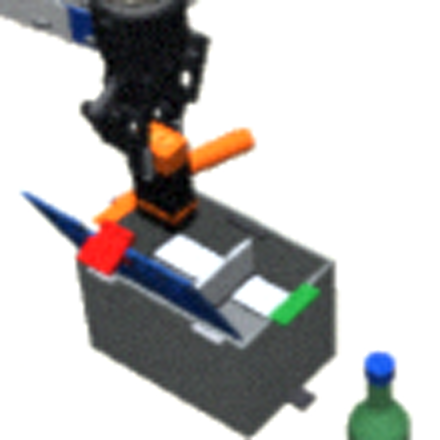

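Pack hangs upright over the right compartment. Its top is at z 230, so the base is at about 138, centred at own (-5,-45). The cover is still back. Lowering.

```bash
python3 -m inch '[[[0,0,-25,0],[0,0,-20,0],[0,0,-12,0],[0,0,-4,0],[0,0,0,0]]]' | grep -E "force|pos"
python3 -c "from h import *;where()"
for i in a; do :; done
python3 -m inch '[[[0,0,-2,0],[0,0,-2,0],[0,0,-2,0],[0,0,0,0]]]' | grep -E "force|pos"
python3 -m inch '[[[0,0,-2,0],[0,0,-2,0],[0,0,0,0]]]' | grep -E "force|pos"
```

```text
ee_pos: [0.542, -0.2858, 0.1038]
ft_force: [0.1, 0.1, -0.9]
t 15.15 tcp [ 542.  -285.8  103.8] own [ -6. -47.] yaw 12.6 F [ 0.1  0.1 -0.9] open 0.345
ee_pos: [0.5416, -0.2855, 0.0973]
ft_force: [1.3, 0.5, -1.6]
ee_pos: [0.5414, -0.2854, 0.0929]
ft_force: [0.5, 0.7, -1.5]
```

```bash
python3 -m inch '[[[0,0,-2,0],[0,0,-2,0],[0,0,0,0]]]' | grep -E "force|pos"
python3 -m inch '[[[0,0,-2,0],[0,0,0,0]]]' | grep -E "force|pos"
python3 -m inch '[[[0,0,-2,0],[0,0,0,0]]]' | grep -E "force|pos"
python3 -m inch '[[[0,0,-2,0],[0,0,0,0]]]' | grep -E "force|pos"
```

```text
ee_pos: [0.5414, -0.2854, 0.0889]
ft_force: [0.3, 0.6, -1.8]
ee_pos: [0.5415, -0.2855, 0.0871]
ft_force: [0.3, 0.1, -1.9]
ee_pos: [0.5417, -0.2857, 0.0853]
ft_force: [0.4, -0.2, -0.3]
ee_pos: [0.5418, -0.2857, 0.0837]
ft_force: [-0.4, 1.3, 3.2]
```

Contact felt: fz went from -1.9 to +3.2 N at base z ≈ 59, which matches the level seen. Releasing.

```bash
python3 -m inch '[[[0,0,0,0],[0,0,0,0],[0,0,0,0],[0,0,0,0]]]' 0.6 | grep -E "force|pos|open"
python3 -m inch '[[[0,0,10,0],[0,0,20,0],[0,0,40,0],[0,0,40,0],[0,0,40,0],[0,0,0,0]]]' | grep -E "force|pos|open"
python3 - <<'E'
from h import *
where()
for n in ("scene","top"):
    im,d,p=cam(n); P=pts(d,p)*1000
    hsv=cv2.cvtColor(im,cv2.COLOR_BGR2HSV)
    o=own(P[...,:2]); m=(d>0)&(np.abs(o[...,0])<50)&(np.abs(o[...,1]+46)<44)&(P[...,2]>126)&(P[...,2]<180)
    mo=m&(hsv[...,0]>3)&(hsv[...,0]<20)&(hsv[...,1]>120)
    print(n,mo.sum(),np.percentile(np.c_[o[mo],P[mo][:,2]],[3,50,97],axis=0).round(0).tolist() if mo.any() else "")
E
```

```text
ee_pos: [0.5416, -0.2855, 0.0832]
ft_force: [-0.2, 0.3, -0.1]
opening: 0.601
ee_pos: [0.5443, -0.2879, 0.24]
ft_force: [-0.8, -0.7, -0.8]
opening: 0.603
t 17.75 tcp [ 544.3 -287.9  240. ] own [ -4.2 -49.6] yaw 12.5 F [-0.8 -0.7 -0.8] open 0.603
scene 136 [[-20.0, -61.0, 127.0], [-2.0, -35.0, 146.0], [8.0, -17.0, 152.0]]
top 196 [[-21.0, -67.0, 138.0], [-7.0, -44.0, 148.0], [7.0, -23.0, 152.0]]
```

```bash
python3 -m inch '[[[-2,44,0,1.4],[-2,44,0,1.4],[-2,44,0,1.4],[-2,44,0,1.4],[-3,44,0,1.4],[-3,44,0,1.4],[-3,45,0,1.4],[-3,45,0,1.4],[-3,45,0,1.4],[-3,45,0,1.4],[-3,45,0,1.4],[-3,45,0,1],[0,0,-40,0],[0,0,-40,0],[0,0,-15,0],[0,0,0,0],[0,0,0,0]]]' 0.85 | grep -E "force|pos|open"
python3 - <<'E'
from h import *
t=where()
R=np.radians(28.9); ex=np.array([np.cos(R),np.sin(R)]); ey=np.array([-ex[1],ex[0]])
for n in ("scene","top"):
    im,d,p=cam(n); P=pts(d,p)*1000
    q0=P[...,:2]-[510.2,249.5]; a=np.stack([q0@ex,q0@ey],-1)
    m=(d>0)&(np.abs(a[...,0])<65)&(np.abs(a[...,1])<30)&(P[...,2]>85)&(P[...,2]<215)
    for lo in (85,100,160,170,180,190,200):
        k=m&(P[...,2]>=lo)&(P[...,2]<lo+12)
        if k.any(): print(n,lo,k.sum(),np.percentile(a[k],[2,50,98],axis=0).round(0).tolist())
E
```

```text
ee_pos: [0.5104, 0.2482, 0.1391]
ft_force: [-0.1, 0.1, 0.7]
opening: 0.849
t 19.55 tcp [510.4 248.2 139.1] own [ 76.8 481.5] yaw 28.9 F [-0.1  0.1  0.7] open 0.849
scene 85 110 [[-19.0, -10.0], [9.0, 5.0], [24.0, 19.0]]
scene 100 1 [[-9.0, -2.0], [-9.0, -2.0], [-9.0, -2.0]]
scene 170 3 [[40.0, -9.0], [41.0, -8.0], [42.0, 8.0]]
scene 180 10 [[-21.0, -9.0], [43.0, 7.0], [49.0, 11.0]]
scene 190 17 [[42.0, -8.0], [50.0, 3.0], [53.0, 11.0]]
scene 200 5 [[50.0, -5.0], [51.0, -0.0], [52.0, 3.0]]
top 85 91 [[-22.0, -15.0], [-0.0, -7.0], [22.0, 3.0]]
top 100 2 [[17.0, -28.0], [40.0, -13.0], [64.0, 1.0]]
top 180 3 [[-46.0, -14.0], [-41.0, -12.0], [-37.0, -10.0]]
top 190 2 [[-44.0, -15.0], [-42.0, -12.0], [-41.0, -10.0]]
top 200 3 [[-47.0, -15.0], [-38.0, -14.0], [-35.0, -10.0]]
```

Fingers are aligned around the green pack. Descend 109 and close.

```bash
python3 -m inch '[[[0,0,-40,0],[0,0,-40,0],[0,0,-20,0],[0,0,-9,0],[0,0,0,0]]]' | grep -E "force|pos|open"
python3 -m inch '[[[0,0,0,0],[0,0,0,0],[0,0,0,0],[0,0,0,0],[0,0,0,0],[0,0,0,0]]]' 0 40 | grep -E "force|pos|open"
```

```text
ee_pos: [0.51, 0.2485, 0.0296]
ft_force: [-0.6, 0.0, -0.2]
opening: 0.856
ee_pos: [0.5107, 0.249, 0.0311]
ft_force: [-2.1, -0.5, 7.3]
opening: 0.536
```

```bash
python3 -m inch '[[[0,0,20,0],[0,0,40,0],[0,0,40,0],[0,0,40,0],[0,0,40,0],[0,0,40,0],[0,0,0,0]]]' | grep -E "force|pos|open"
python3 -m inch '[[[1,-44,0,-1.7],[1,-44,0,-1.7],[1,-44,0,-1.7],[1,-44,0,-1.7],[1,-44,0,-1.7],[1,-45,0,-1.7],[1,-45,0,-1.6],[1,-45,0,-1.6],[1,-45,0,-1.6],[1,-45,0,-1.6],[0,0,0,0],[0,0,0,0],[0,0,-40,0],[0,0,-35,0],[0,0,-10,0],[0,0,0,0],[0,0,0,0]]]' | grep -E "force|pos|open"
python3 - <<'E'
from h import *
where()
for n in ("scene","top"):
    im,d,p=cam(n); P=pts(d,p)*1000
    hsv=cv2.cvtColor(im,cv2.COLOR_BGR2HSV)
    o=own(P[...,:2]); m=(d>0)&(np.abs(o[...,0])<50)&(np.abs(o[...,1]-46)<40)&(P[...,2]>132)&(P[...,2]<260)
    mo=m&(hsv[...,0]>45)&(hsv[...,0]<80)&(hsv[...,1]>100)
    print(n,mo.sum(),np.percentile(np.c_[o[mo],P[mo][:,2]],[3,50,97],axis=0).round(0).tolist() if mo.any() else "")
    b=m&(P[...,2]<200); print(np.percentile(np.c_[o[b],P[b][:,2]],[1,50,99],axis=0).round(0).tolist())
    if n=="scene": cv2.imwrite("pics/s5.png",cv2.resize(cv2.convertScaleAbs(im[75:185,230:340],alpha=1.5),(440,440),interpolation=cv2.INTER_CUBIC))
E
```

```text
ee_pos: [0.5129, 0.2498, 0.2558]
ft_force: [0.7, 0.5, -2.2]
opening: 0.531
ee_pos: [0.5207, -0.1963, 0.1655]
ft_force: [-0.0, -0.0, -0.5]
opening: 0.535
t 23.15 tcp [ 520.7 -196.3  165.5] own [-7.8 45. ] yaw 12.4 F [-0.  -0.  -0.5] open 0.535
scene 161 [[-29.0, 41.0, 150.0], [-1.0, 64.0, 215.0], [17.0, 68.0, 237.0]]
[[-31.0, 38.0, 137.0], [7.0, 64.0, 170.0], [18.0, 68.0, 199.0]]
top 18 [[-8.0, 59.0, 221.0], [2.0, 61.0, 228.0], [12.0, 62.0, 231.0]]
[[-22.0, 61.0, 143.0], [-2.0, 62.0, 172.0], [16.0, 62.0, 200.0]]
```

View pics/s5.png

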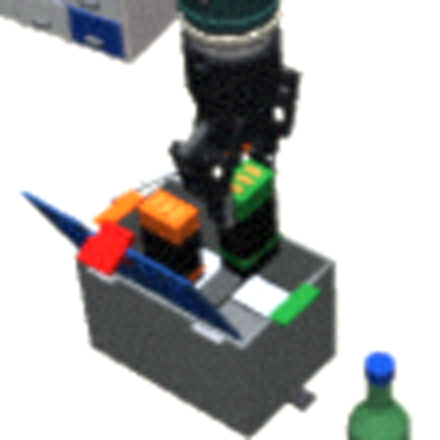

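Orange stands upright in its compartment. Green hangs upright over the other one, centred at about own (-6,47). Lowering.

```bash
python3 -m inch '[[[0,0,-25,0],[0,0,-20,0],[0,0,-12,0],[0,0,-4,0],[0,0,0,0],[0,0,0,0]]]' | grep -E "force|pos"
python3 -m inch '[[[0,0,-2,0],[0,0,-2,0],[0,0,0,0]]]' | grep -E "force|pos"
python3 -m inch '[[[0,0,-2,0],[0,0,-2,0],[0,0,0,0]]]' | grep -E "force|pos"
python3 -m inch '[[[0,0,-2,0],[0,0,0,0]]]' | grep -E "force|pos"
python3 -m inch '[[[0,0,-2,0],[0,0,0,0]]]' | grep -E "force|pos"
```

```text
ee_pos: [0.5204, -0.1969, 0.1043]
ft_force: [0.8, 0.3, -2.0]
ee_pos: [0.5196, -0.1965, 0.0993]
ft_force: [-0.8, -0.1, -2.4]
ee_pos: [0.5194, -0.1964, 0.095]
ft_force: [0.2, 0.0, -2.6]
ee_pos: [0.5194, -0.1965, 0.093]
ft_force: [-1.1, -0.5, -1.5]
ee_pos: [0.5195, -0.1964, 0.0911]
ft_force: [-0.6, -0.2, -2.9]
```

```bash
python3 -m inch '[[[0,0,-2,0],[0,0,0,0]]]' | grep -E "force|pos"
python3 -m inch '[[[0,0,-2,0],[0,0,0,0]]]' | grep -E "force|pos"
python3 -m inch '[[[0,0,-2,0],[0,0,0,0]]]' | grep -E "force|pos"
```

```text
ee_pos: [0.5194, -0.1965, 0.0891]
ft_force: [-0.6, 0.0, -1.6]
ee_pos: [0.5195, -0.1965, 0.0871]
ft_force: [0.1, -0.0, -2.1]
ee_pos: [0.5198, -0.1966, 0.0853]
ft_force: [0.2, 0.0, -0.5]
```

```bash
python3 -m inch '[[[0,0,-1,0],[0,0,0,0]]]' | grep -E "force|pos"
python3 -m inch '[[[0,0,-1,0],[0,0,0,0]]]' | grep -E "force|pos"
```

```text
ee_pos: [0.5197, -0.1967, 0.0845]
ft_force: [-0.6, -0.1, 0.6]
ee_pos: [0.5198, -0.1967, 0.0836]
ft_force: [-0.8, -1.2, 2.6]
```

Contact felt: fz rose from -2.1 to +2.6 N. Releasing and retreating.

```bash
python3 -m inch '[[[0,0,0,0],[0,0,0,0],[0,0,0,0],[0,0,0,0]]]' 0.77 | grep -E "force|pos|open"
python3 -m inch '[[[0,0,10,0],[0,0,20,0],[0,0,40,0],[0,0,40,0],[0,0,40,0],[-20,30,20,0],[-20,30,0,0],[-20,30,0,0],[-20,30,0,0],[0,0,0,0],[0,0,0,0]]]' | grep -E "force|pos|open"
python3 - <<'E'
from h import *
where()
im,d,p=cam("top"); P=pts(d,p)*1000; o=own(P[...,:2]); hsv=cv2.cvtColor(im,cv2.COLOR_BGR2HSV)
for n,s,h in (("orange",-1,(3,20)),("green",1,(45,80))):
    m=(d>0)&(np.abs(o[...,0])<55)&(np.abs(o[...,1]-s*46)<42)&(P[...,2]>144)&(P[...,2]<170)&(hsv[...,0]>h[0])&(hsv[...,0]<h[1])
    print(n,m.sum(),np.percentile(np.c_[o[m],P[m][:,2]],[3,50,97],axis=0).round(0).tolist())
m=(hsv[...,0]>100)&(hsv[...,0]<130)&(hsv[...,1]>90)&(d>0)&(P[...,2]>140)&(np.abs(o[...,0]-80)<60)&(np.abs(o[...,1])<95)
print("cover",m.sum(),np.median(np.arctan2(P[m][:,2]-120,60-o[m][:,0])))
z=np.load("top0.npz"); P0=z["P"]*1000
for n,b in (("white",(255,217,285,245)),("can",(218,183,247,212)),("bottle",(308,200,336,235))):
    print(n,np.round([Q[b[1]:b[3],b[0]:b[2]][(Q[b[1]:b[3],b[0]:b[2],2]>85)].mean(0) for Q in (P0,P)],1).tolist())
s2,_,_=cam("scene")
cv2.imwrite("pics/fin.png",np.vstack([cv2.resize(cv2.convertScaleAbs(im[90:310,150:510],alpha=1.4),(460,281)),cv2.resize(cv2.convertScaleAbs(s2[75:285,200:460],alpha=1.2),(460,310))]))
E
```

```text
ee_pos: [0.5196, -0.1965, 0.0832]
ft_force: [-0.2, 0.2, -0.5]
opening: 0.767
ee_pos: [0.4398, -0.0762, 0.2541]
ft_force: [0.6, -0.4, 0.3]
opening: 0.772
t 27.35 tcp [439.8 -76.2 254.1] own [-61.2 179.5] yaw 12.4 F [ 0.6 -0.4  0.3] open 0.772
orange 183 [[-20.0, -66.0, 145.0], [-6.0, -44.0, 148.0], [8.0, -23.0, 152.0]]
green 15 [[9.0, 36.0, 145.0], [12.0, 44.0, 148.0], [14.0, 53.0, 151.0]]
cover 1212 1.9821297329790366
white [[507.4, 146.3, 112.7], [508.5, 147.8, 100.4]]
can [[597.8, 253.5, 133.2], [599.2, 255.2, 124.6]]
bottle [[538.1, -0.5, 151.6], [539.1, -0.6, 144.5]]
```

View pics/fin.png

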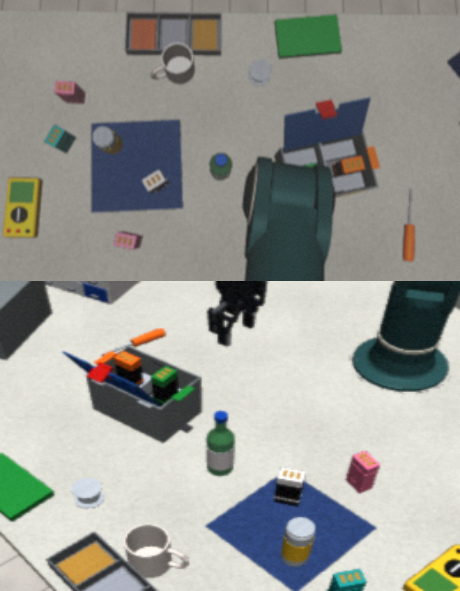

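Both packs stand upright in their compartments and the cover stays back. The white pack, can and bottle haven't moved. Handing in.

```bash
python3 -c "
from h import *
print(manip.job_done())"
```

```text
the job is handed in; nothing more can be done
None
```

The job is done and handed in at about 27 s of the 70 s allowed; the hand-in gave no verdict.

- **Tab and cover:** I pushed the tab in until the cover sprang free, with about 8 N measured at the wrist. I then swung the cover back to about 1.98 rad. It still stood there at the last check.
- **Packs:** Orange went into the own -y compartment and green into the own +y one, each next to the tag of its colour. I lowered each in 1–2 mm steps until the wrist force showed contact (about 5 N of change) and only then released.
- **Last checks:** Both pack tops read about 148–150 mm, so both stand upright. The white pack, spray can and bottle read within about 2 mm of where they started in plan. I checked the rest of the bench only by eye in the last picture. The gripper was clear of everything and the wrist force was near zero.

Two things did not fit:
- **TCP height:** The reported TCP z was about 34 mm lower than the fingertips seen by the cameras. My first tab push therefore passed above the tab without touching it. I worked from the observed offset after that.
- **Content levels:** Both compartments' contents read at about 57–59 mm, although the task says the two levels differ.

The arm hid most of the green pack from the top camera at the end, so its upright position rests mainly on the scene view.

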